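Set the iris lever to the rider mark from the open stop

TASK

Set the iris stage on the desk: with the fingertips, push the upright paddle of its lever round, counter-clockwise seen from above, all the way to the open stop, then push it back until the lever's pointer lines up with the tongue of the rider clamped on the scale's rim, and take the hand away. Push only against one side of the paddle at a time, do not pinch it, and leave the stage, the rider and the things standing round it where they are.

Things in the scene. Friction and masses are not known exactly. Their poses are not given: they have to be found in the camera images.
- iris_stage: Iris stage, loose on rubber feet, 3.5 kg: dark steel base 190x190 mm, 14 mm high; on it a round aluminium scale drum 172 mm across, its marked top 34 mm above the desk; on that a black ring 92 mm across with an iris, top 47 mm above the desk. Origin: centre of the underside, on the ring's vertical axis; z up; the 120 degree scale lies round the -x direction.
- lever (a joint): Angle of ring and lever about the vertical axis through the stage's origin, rad. 0 = closed stop, 2.094 = open stop (a small steel peg shows each); grows counter-clockwise seen from above. At value q the lever points, in the stage's frame, 2.094 + q rad from the x axis towards the y axis. It stays where it is left; dry friction, about 1.7 N at the paddle.
- paddle (a point): Centre of the lever's upright grey paddle, 60 mm from the axis, 69 mm above the desk; x points outward along the lever. The paddle is 24 mm radially by 12 mm across the direction of motion, from 46 to 92 mm above the desk; the steel arm under it and all else on the stage is no higher than 47 mm.
- rider (a joint): Angle of the rider on the scale's rim, rad, counted exactly as the lever's: the pointer is at the rider when both values are equal. Clamped stiffly; it must stay.
- pointer_tip (a point): Tip of the lever's thin black pointer, 78 mm from the axis and 37.5 mm above the desk; x points outward along the lever.
- rider_index (a point): Inner end of the rider's tongue, where the pointer shall come: 78 mm from the axis, 37.5 mm above the desk; x points radially outward, y counter-clockwise along the rim. The rider is a black block 18 mm wide, 78 to 104 mm from the axis, its top 40 mm above the desk, with a small steel clamp screw outside.
- closed_flank: Half of the paddle on the side of the closed stop, 24 mm radially by 6 mm, 46 mm high; pushing its face moves the lever to the open stop. Origin at the centre of its underside, x outward along the lever.
- open_flank: The other half of the paddle, on the side of the open stop; pushing its face moves the lever to the closed stop. Same size and origin. Force on both halves at once counts as pinching.
- sample_pot: Bystander: small sample pot with white ribbed lid, 50 mm across, 54 mm high, loose; origin under its centre.
- tin: Bystander: flat round tin, 66 mm across, 24 mm high, loose; origin under its centre.
- check_source: Bystander: small disc, 25 mm across, 7 mm high, loose; origin under its centre.

How it is judged:
By the outcome, as a careful person would: the job done as asked, in the order asked, and still so for the second after the job is handed in, with the robot touching nothing.
It also fails if it takes over 51 s, if anything falls off the work surface, if the arm or the gripper's body presses on something with over 40 N, if the wrist force passes 120 N, or if a joint passes its speed limit or range.

ROBOT

A 6-joint arm with a two-finger parallel gripper is mounted at the origin on a cart in front of the work surface, level with it; the furniture and walls round the work are solid. World frame = base frame: x ahead of the robot, y to its left, z up, the work surface at z = 0. Lengths are in m, angles in degrees, forces in N, time in s.
With the tool pointing down it reaches from about 0.35 to 0.875 m from the base axis. Payload 15.5 kg.
Tool frame: the origin (TCP) lies at the very end of the fingers, on their centre line; the grasp point (between the pads) lies 19 mm behind it; z points along the fingers, x is the direction in which the jaws open and shut, and the axes are right-handed (so a half turn about z gives the same grasp; the last joint's range is limited). The gripper opens to 85 mm and grips with 20 to 120 N. Pads are 22 mm wide; open, the fingers measure 114 mm over their backs; the gripper's body (76 mm by 85 mm) begins 54 mm behind the grasp point. The pads swing forward as they close: fully open they stand 13 mm farther back than shut.
Start: joints at [-78.467, 28.281, 77.091, -0, 74.628, -5.472], TCP at [0.183, -0.598, 0.231] pointing down, gripper open.
Joint ranges: [-166.48, 166.48], [-47.26, 123.95], [12.59, 153.08], [-70.14, 250.14], [6.76, 159.57], [-176.63, 176.63]. Speed limits (degrees/s): [108.29, 108.29, 147.25, 172.46, 172.46, 172.46].

INTERFACE

Orientations are given as [roll, pitch, yaw] about the fixed x, y, z axes, in that order (R = Rz(yaw) Ry(pitch) Rx(roll)).
In Python, from cell import r gives the robot as it stands.
- The arm moves only by the tool send_rows, never from a script. Its argument "motion" is text: rows parted by semicolons, each of 7 numbers parted by spaces: the shift along the tool's x, y, z in mm, then the turn, a rotation vector about the tool's x, y, z in rad, then the opening, from 0 (shut) to 1 (fully open). In form: x y z ax ay az jaw; .... A call has 1 to 8 rows; each row shifts and turns the commanded pose from where the row before left it, along the tool's axes as they then stand; what a row does not reach is not made up. A row lasts 1/8 s, in which the tool goes at most 62.5 mm and 10.7 degrees, less where a joint would pass 70% of its speed; a pose out of reach is approached as far as the arm can. A call with a gripper value outside its range is refused whole. The fingers move at their own pace and stop on an object; "newtons" is the grip in N (left out, the last holds). Time passes only in rows, so rows that do not move let the fingers close. It gives the time, the measured TCP pose, the force and the opening at its end, in the units of the state.
- r.sense(): the state, without advancing time (a new reading comes with each control period).
- r.grab_frame(name): name is "scene" or "top" or "wrist"; returns a dict with "img" (400x640x3 uint8, red, green, blue), "z_map" (400x640 float32, m along the optical axis (not along the pixel's ray), 0 where there is no reading), "K" (3x3 intrinsics, pixels), "R" (3x3) and "t" (3): a world point X has camera coordinates R X + t; the wrist camera has in their place "hand_eye" (4x4, takes a point from camera to tool coordinates, whose origin is the TCP and whose axes are the tool frame's). Camera axes: x right, y down, z forward; pixel columns grow to the right and rows downward; lengths in m; the calibration is good to about 2 mm. The wrist camera is an equidistant fisheye: a pixel r from the principal point sees the ray r / f radians off the axis. A picture is of the moment at which its call begins: read the wrist's pose just before it.
- r.sign_off(): hands the job in, once; it reports no verdict.
The state is a dict: "time": time; "qpos": joint angles; "qd": joint speeds; "tau": joint torques, N m; "tool_pos": TCP position; "tool_rot": TCP orientation; "contact_force": force on the tool from outside, world axes, zero at the start; "wrist_torque": the same for the moment, N m; "opening": opening from 0.0 (shut) to 1.0 (fully open).
Only numpy, scipy, OpenCV 4.12 (cv2) and the standard library are available. Lean on these libraries where they do the work, as an engineer would, in place of code of your own. Each camera call takes 0.05 s, during which the arm holds its last target. There are 200 camera calls.

## Working session

There is one attempt and no reset: what is moved stays moved. The work goes in short steps, Python scripts to look and compute and a tool call to move; the robot and the scene stay as the last step left them, time stands still between calls to the robot, and variables do not carry over. Pictures are saved under pics/ and viewed, about 8 in all and at most 12, crops included, and the job is handed in when it is done.

Besides the shell and the picture viewer there is one more tool, called after "Request:" as name(argument=value, ...) on one line, values as JSON. send_rows: Moves the arm, as the interface text tells. Its arguments: {"type":"object","properties":{"motion":{"type":"string"},"newtons":{"type":"number"}},"required":["motion"]}

```bash
mkdir -p pics; python3 - <<'E'
from cell import r
import cv2
s=r.sense();print(s)
for n in("top","scene"):
    f=r.grab_frame(n);cv2.imwrite(f"pics/{n}0.png",f["img"][...,::-1]);print(n,f["K"],f["R"],f["t"])
E
```

```text
{'time': 0.0, 'qpos': array([-7.84675835e+01,  2.83138348e+01,  7.71282054e+01, -1.23841350e-03,
        7.46269175e+01, -5.47215218e+00]), 'qd': array([ 0.06425529, -0.00556529,  0.06063941, -0.06062623, -0.02872918,
       -0.01732255]), 'tau': array([-1.20000846e-04, -8.82168674e+01, -3.83868778e+01,  8.95124367e-05,
        1.03489918e-02, -2.20511208e-05]), 'tool_pos': array([ 0.18269963, -0.59732316,  0.23070528]), 'tool_rot': array([-1.79994612e+02,  6.87572875e-02, -7.29950991e+01]), 'contact_force': array([-0.44817673,  0.07211091,  0.06200033]), 'wrist_torque': array([ 0.0675217 ,  0.02097971, -0.02981271]), 'opening': 0.9975982533672519}
top [[420.45252352   0.         316.30735939]
 [  0.         420.45252352 202.15505633]
 [  0.           0.           1.        ]] [[-2.07558307e-03 -9.99978023e-01  6.29649753e-03]
 [-9.83620646e-01  9.06670628e-04 -1.80248725e-01]
 [ 1.80239055e-01 -6.56748617e-03 -9.83600911e-01]] [0.12381158 0.64008084 0.94382684]
scene [[509.19018841   0.         324.71479492]
 [  0.         509.19018841 200.82700839]
 [  0.           0.           1.        ]] [[ 0.91371276 -0.40580543 -0.02123552]
 [-0.24450235 -0.5072789  -0.8263696 ]
 [ 0.32457294  0.76025659 -0.56272758]] [-0.48790062  0.2787072   0.75867405]
```

View pics/top0.png

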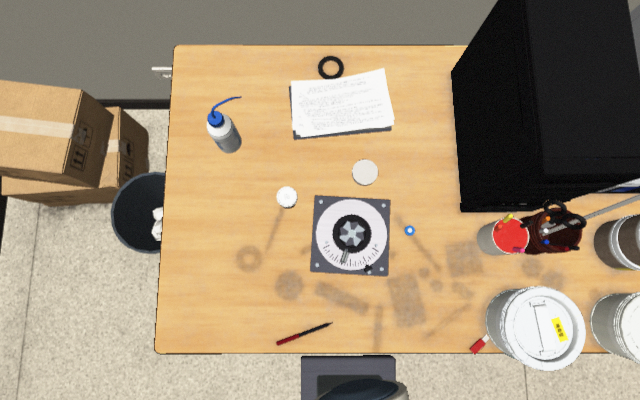

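View pics/scene0.png

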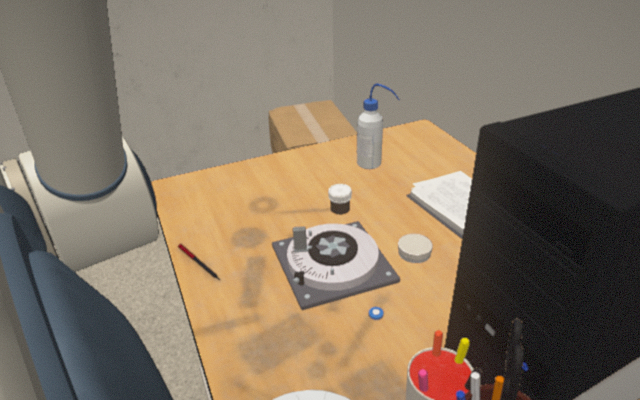

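The top view shows the stage at about (350,234), with the lever at (345,257) and the rider at (369,268). The pot is at (287,197), the tin at (365,172) and the check source at (410,230).

```bash
cat > h.py <<'E'
import numpy as np
from scipy.spatial.transform import Rotation as Ro
def plane(f,uv,z):
    "world points of top/scene pixels on height z"
    R,t=f["R"],f["t"];uv=np.atleast_2d(uv).astype(float)
    d=np.c_[uv,np.ones(len(uv))]@np.linalg.inv(f["K"]).T@R
    c=-R.T@t
    return c+d*((z-c[2])/d[:,2])[:,None]
def proj_wrist(f,s,X):
    "pixels of world points in the wrist fisheye"
    T=Ro.from_euler('xyz',s["tool_rot"],degrees=True).as_matrix()
    p=(np.atleast_2d(X)-s["tool_pos"])@T
    H=f["hand_eye"];p=(p-H[:3,3])@H[:3,:3]
    rho=np.hypot(p[:,0],p[:,1]);th=np.arctan2(rho,p[:,2])
    K=f["K"];return np.c_[K[0,2]+K[0,0]*th*p[:,0]/rho,K[1,2]+K[1,1]*th*p[:,1]/rho]
def wrist_plane(f,s,uv,z):
    K=f["K"];uv=np.atleast_2d(uv).astype(float)
    x=(uv[:,0]-K[0,2])/K[0,0];y=(uv[:,1]-K[1,2])/K[1,1];th=np.hypot(x,y)+1e-9
    d=np.c_[np.sin(th)*x/th,np.sin(th)*y/th,np.cos(th)]
    T=Ro.from_euler('xyz',s["tool_rot"],degrees=True).as_matrix();H=f["hand_eye"]
    d=d@H[:3,:3].T@T.T;c=T@H[:3,3]+s["tool_pos"]
    return c+d*((z-c[2])/d[:,2])[:,None]
E
python3 - <<'E'
from cell import r
from h import *
import cv2
f=r.grab_frame("top")
print(plane(f,[[351,233],[287,197],[365,172],[410,230]],.047))
print("base corners",plane(f,[[315,196],[390,198],[388,276],[310,272]],.014))
print(plane(f,[[345,257]],.07),plane(f,[[368,268]],.04))
c=f["img"][180:290,290:420,::-1];cv2.imwrite("pics/c.png",cv2.resize(c,None,fx=5,fy=5,interpolation=cv2.INTER_CUBIC))
s=r.sense();w=r.grab_frame("wrist");print(w["K"],w["hand_eye"])
E
```

```text
[[ 0.5676082   0.04044761  0.047     ]
 [ 0.65494918  0.19345866  0.047     ]
 [ 0.71699942  0.00370509  0.047     ]
 [ 0.5745829  -0.1003302   0.047     ]]
base corners [[ 0.66390052  0.12578595  0.014     ]
 [ 0.65865844 -0.0613575   0.014     ]
 [ 0.46697283 -0.05006495  0.014     ]
 [ 0.47686662  0.13814086  0.014     ]]
[[0.50979473 0.05724041 0.07      ]] [[0.48547513 0.00109694 0.04      ]]
[[309.70691629   0.         321.35733165]
 [  0.         309.70691629 200.87820022]
 [  0.           0.           1.        ]] [[ 9.99997135e-01  5.83569643e-04  2.32167176e-03 -1.34795527e-03]
 [-1.29408700e-03  9.47692101e-01  3.19183343e-01 -8.10595677e-02]
 [-2.01396428e-03 -3.19185433e-01  9.47690141e-01 -1.42277446e-01]
 [ 0.00000000e+00  0.00000000e+00  0.00000000e+00  1.00000000e+00]]
```

View pics/c.png

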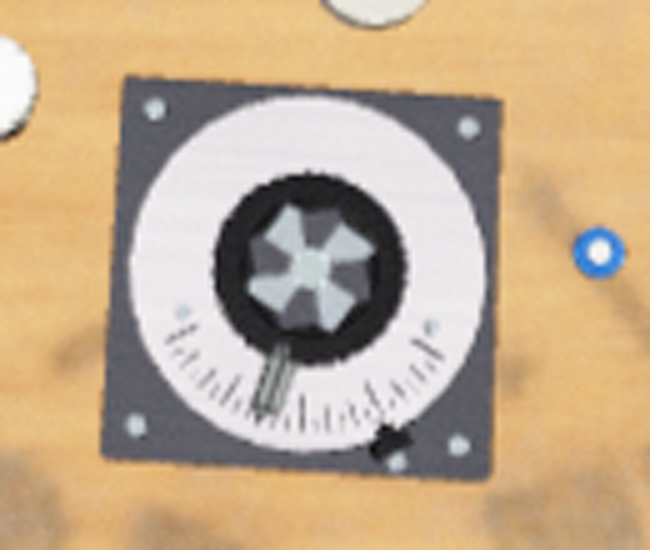

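```bash
python3 - <<'E'
from cell import r
from h import *
f=r.grab_frame("top");z=f["z_map"];v,u=np.nonzero(z>0);d=z[v,u]
P=(np.c_[u,v,np.ones(len(u))]@np.linalg.inv(f["K"]).T*d[:,None]-f["t"])@f["R"]
print("z max grid cm; rows x .1-.8, cols y .3..-.7")
for x in np.arange(.1,.9,.08):
    print("%.2f"%x,[int(100*P[m,2].max()) if (m:=(abs(P[:,0]-x)<.04)&(abs(P[:,1]-y)<.04)).any() else None for y in np.arange(.3,-.7,-.08)])
# stage: base-plane, rim, pad
m=(np.hypot(P[:,0]-.566,P[:,1]-.038)<.12)&(P[:,2]>.055)
print("paddle pts",P[m].mean(0),m.sum(),P[m,2].max())
m=(np.hypot(P[:,0]-.566,P[:,1]-.038)<.1)&(abs(P[:,2]-.034)<.004)
import cv2
c,rad=cv2.minEnclosingCircle(P[m,:2].astype(np.float32));print("drum",c,rad)
m=(np.hypot(P[:,0]-.566,P[:,1]-.038)<.15)&(P[:,2]>.009)
print("base",cv2.minAreaRect(P[m,:2].astype(np.float32)))
E
```

```text
z max grid cm; rows x .1-.8, cols y .3..-.7
0.10 [-70, -70, -32, -36, -50, -54, -61, -70, -71, -70, -70, -70, -70]
0.18 [-70, -71, -60, -61, -60, -61, -60, -71, -70, -71, -71, -70, -71]
0.26 [0, 0, 28, 31, 32, 0, 0, 12, 13, 13, 0, 12, None]
0.34 [0, 1, 1, 0, 0, 0, 0, 13, 12, 13, 12, 12, None]
0.42 [0, 0, 0, 0, 0, 0, 0, 13, 13, 13, 12, 12, 0]
0.50 [0, 0, 3, 9, 4, 0, 0, 10, 14, 16, 0, 16, 2]
0.58 [0, 0, 4, 5, 5, 1, 0, 31, 29, 23, 27, 16, 8]
0.66 [0, 5, 5, 3, 3, 1, 0, 40, 40, 40, 14, 14, 8]
0.74 [12, 0, 0, 2, 2, 0, 0, 40, 40, 40, None, None, None]
0.82 [21, 2, 3, 3, 2, 2, 0, 40, 40, 40, 30, None, None]
paddle pts [0.50938964 0.05978447 0.08929194] 65 0.09629154008891133
drum (0.5587114095687866, 0.037890221923589706) 0.09286944568157196
base ((0.5922688245773315, 0.012570425868034363), (0.23903526365756989, 0.24430963397026062), 86.46530151367188)
```

```bash
cat >> h.py <<'E'
def plan(p0,y0,p1,y1,n,jaw=0):
    "rows for a straight path, tool pointing down, from pose (p0 m, yaw y0 deg) to (p1,y1)"
    p0=np.array(p0);d=(np.array(p1)-p0)/n*1000;dy=(y1-y0)/n;out=[];p=p0*1000;y=y0
    for k in range(1,n+1):
        a=np.radians(y);w=p0*1000+d*k-p
        t=np.round([w[0]*np.cos(a)+w[1]*np.sin(a),w[0]*np.sin(a)-w[1]*np.cos(a),-w[2]],1)
        p=p+[t[0]*np.cos(a)+t[1]*np.sin(a),t[0]*np.sin(a)-t[1]*np.cos(a),-t[2]]
        az=round(-np.radians(dy),3);y-=np.degrees(az)
        out.append("%g %g %g 0 0 %g %g"%(*t,az,jaw))
    for i in range(0,n,8):print("; ".join(out[i:i+8]))
    print("end",p,y)
E
python3 - <<'E'
from h import *
plan([.183,-.598,.231],-73,[.522,.092,.20],70,16)
E
```

```text
-35 -32.9 1.9 0 0 -0.156 0; -29.6 -37.9 2 0 0 -0.156 0; -23.2 -42 1.9 0 0 -0.156 0; -16.5 -45.2 1.9 0 0 -0.156 0; -9.2 -47.1 2 0 0 -0.156 0; -1.8 -48 1.9 0 0 -0.156 0; 5.7 -47.8 2 0 0 -0.156 0; 13 -46.2 1.9 0 0 -0.156 0
20.1 -43.7 1.9 0 0 -0.156 0; 26.6 -40 2 0 0 -0.156 0; 32.4 -35.4 1.9 0 0 -0.156 0; 37.6 -29.9 1.9 0 0 -0.156 0; 41.8 -23.7 2 0 0 -0.156 0; 45 -17 1.9 0 0 -0.156 0; 47 -9.7 2 0 0 -0.156 0; 48 -2.3 1.9 0 0 -0.156 0
end [521.99527581  91.96704059 200.        ] 70.01026566465349
```

Request:
send_rows(motion="-35 -33 2 0 0 -0.156 0; -29.6 -38 2 0 0 -0.156 0; -23 -42 2 0 0 -0.156 0; -16.5 -45 2 0 0 -0.156 0; -9 -47 2 0 0 -0.156 0; -2 -48 2 0 0 -0.156 0; 5.7 -48 2 0 0 -0.156 0; 13 -46 2 0 0 -0.156 0", newtons=20)

```text
time: 1.25
tool_pos: [0.3529, -0.2516, 0.2154]
tool_rot: [180.0, -0.0, -1.2]
contact_force: [1.3, 0.4, -0.3]
opening: 0.001
```

Request:
send_rows(motion="20 -44 2 0 0 -0.156 0; 26.6 -40 2 0 0 -0.156 0; 32.4 -35.4 2 0 0 -0.156 0; 37.6 -30 2 0 0 -0.156 0; 42 -24 2 0 0 -0.156 0; 45 -17 2 0 0 -0.156 0; 47 -10 2 0 0 -0.156 0; 48 -2 2 0 0 -0.156 0")

```text
time: 2.25
tool_pos: [0.5223, 0.0944, 0.1993]
tool_rot: [180.0, -0.0, 70.3]
contact_force: [0.7, -0.7, 0.6]
opening: 0.0
```

```bash
python3 - <<'E'
from cell import r
import cv2
s=r.sense();print(s)
f=r.grab_frame("wrist");cv2.imwrite("pics/w1.png",f["img"][...,::-1])
E
```

```text
{'time': 2.25, 'qpos': array([ 3.79982240e+00,  2.28082583e+01,  9.27426605e+01, -3.10541757e-03,
        6.44373164e+01, -6.65195098e+01]), 'qd': array([ 37.61431919,  17.73811128, -28.18012577,  -0.12040116,
        10.12157648, -33.50714018]), 'tau': array([ -5.80693603, -79.27099228, -29.24225986,   0.24681109,
        -0.37255989,   2.0659516 ]), 'tool_pos': array([0.52226422, 0.094402  , 0.1992682 ]), 'tool_rot': array([ 1.79988093e+02, -2.11781860e-03,  7.03206721e+01]), 'contact_force': array([ 0.74656474, -0.70837059,  0.63066856]), 'wrist_torque': array([-0.03378076, -0.06530232, -0.03411869]), 'opening': 0.00026617465528808615}
```

View pics/w1.png

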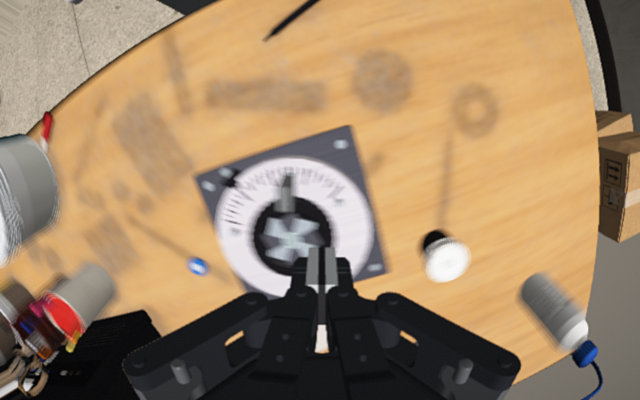

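Request:
send_rows(motion="0 0 0 0 0 0 0; 0 0 0 0 0 0 0")

```text
time: 2.55
tool_pos: [0.5213, 0.0922, 0.1992]
tool_rot: [-180.0, 0.0, 69.9]
contact_force: [-1.0, -0.3, 0.7]
opening: 0.003
```

```bash
python3 - <<'E'
from cell import r
import cv2
from h import *
s=r.sense();print(s["tool_pos"],s["tool_rot"])
f=r.grab_frame("wrist");np.save("w2.npy",dict(f=f,s=s),allow_pickle=True)
c=f["img"][115:305,190:400,::-1];cv2.imwrite("pics/w2.png",cv2.resize(c,None,fx=3,fy=3,interpolation=cv2.INTER_CUBIC))
E
```

```text
[0.52125392 0.0921744  0.19919979] [-1.79973864e+02  2.18847863e-02  6.99362519e+01]
```

View pics/w2.png

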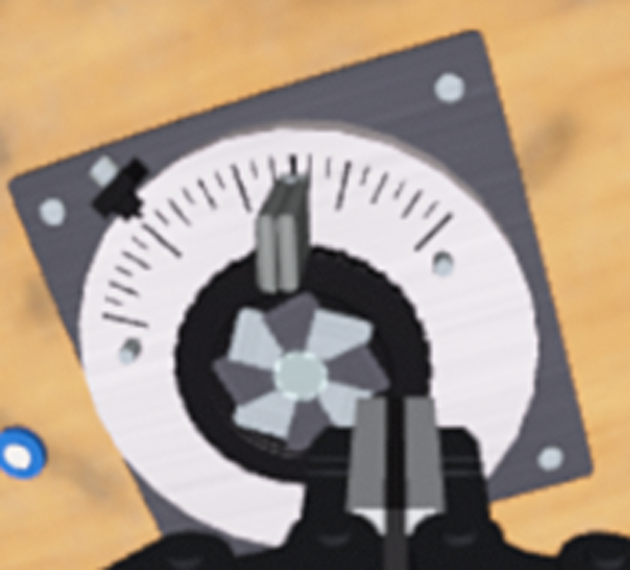

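```bash
python3 - <<'E'
from h import *
D=np.load("w2.npy",allow_pickle=True).item();f,s=D["f"],D["s"]
g=lambda uv,z:wrist_plane(f,s,np.array(uv)/3+[190,115],z)[:,:2]
c=g([[302,364]],.047)[0];print("ring c",c)
ci=[[80,300],[306,124],[538,360]]
from scipy.optimize import least_squares
q=g(ci,.034);o=least_squares(lambda p:np.hypot(*(q-p[:2]).T)-.086,c).x;print("drum c",o)
for n,p,z in[("tip",[293,158],.0375),("rider",[137,215],.0375),("pegC",[443,261],.04),("pegO",[131,350],.04),("padtop",[283,215],.092),("scaleopen",[122,320],.034),("scaleclosed",[432,232],.034),("mid",[0,0],.034)]:
    v=g([p],z)[0]-o;print(n,v,np.hypot(*v),np.degrees(np.arctan2(v[1],v[0]))%360)
k=g([[12,183],[477,32],[592,470]],.014);print(k, [np.degrees(np.arctan2(*(b-a)[::-1])) for a,b in zip(k,k[1:])])
E
```

```text
ring c [0.56199762 0.04297182]
drum c [0.56501892 0.04106119]
tip [-0.07079192  0.02479762] 0.07500945376491393 160.69521210105376
rider [-0.07143207 -0.03441309] 0.07928935110814983 205.72288936714514
pegC [-0.01992559  0.06029626] 0.06350329440475443 108.28673217081578
pegO [-0.02612479 -0.05780354] 0.06343306135914618 245.67901766911342
padtop [-0.06578677  0.02603739] 0.0707519979794515 158.40710306561598
scaleopen [-0.03633602 -0.05848091] 0.06885000439190839 238.14602018538682
scaleclosed [-0.02922584  0.05977598] 0.06653808914105142 116.05506796588332
mid [-0.16038392 -0.0521564 ] 0.16865138885346773 198.014379648088
[[ 0.46780991 -0.04487493]
 [ 0.47781311  0.13888806]
 [ 0.66269269  0.12865853]] [np.float64(86.88415859369543), np.float64(-3.1669912121274564)]
```

Request:
send_rows(motion="0 0 45 0 0 0 0; 0 0 50 0 0 0 0; 0 0 30 0 0 0 0; 0 0 12 0 0 0 0; 0 0 0 0 0 0 0")

```text
time: 3.22
tool_pos: [0.5216, 0.0923, 0.0624]
tool_rot: [-180.0, 0.0, 70.0]
contact_force: [0.6, -0.9, -0.1]
opening: 0.002
```

Request:
send_rows(motion="-5 0 0 0 0 0 0; -5 0 0 0 0 0 0; -3 0 0 0 0 0 0; 0 0 0 0 0 0 0")

```text
time: 3.72
tool_pos: [0.5173, 0.0803, 0.0625]
tool_rot: [180.0, -0.0, 70.0]
contact_force: [0.2, 0.3, 0.2]
opening: 0.003
```

Request:
send_rows(motion="-6.2 -1.8 0 0 0 -0.105 0; -6.2 -1.8 0 0 0 -0.105 0; 0 0 0 0 0 0 0")

```text
time: 4.1
tool_pos: [0.5102, 0.0697, 0.0624]
tool_rot: [180.0, -0.0, 82.0]
contact_force: [-0.6, 0.0, -0.7]
opening: 0.003
```

```bash
cat > look.py <<'E'
import sys,cv2
from cell import r
from h import *
s=r.sense();print(s["time"],s["tool_pos"],s["tool_rot"],s["contact_force"])
f=r.grab_frame("wrist");np.save(sys.argv[1]+".npy",dict(f=f,s=s),allow_pickle=True)
a,b,c,d=map(int,sys.argv[2:6]);k=int(sys.argv[6])
cv2.imwrite(f"pics/{sys.argv[1]}.png",cv2.resize(f["img"][c:d,a:b,::-1],None,fx=k,fy=k,interpolation=cv2.INTER_CUBIC))
E
python3 look.py w3 160 480 100 320 2
```

```text
4.1 [0.51019254 0.06967431 0.06236734] [ 1.79997703e+02 -1.74559480e-03  8.20033348e+01] [-0.5955703   0.01361655 -0.6733376 ]
```

View pics/w3.png

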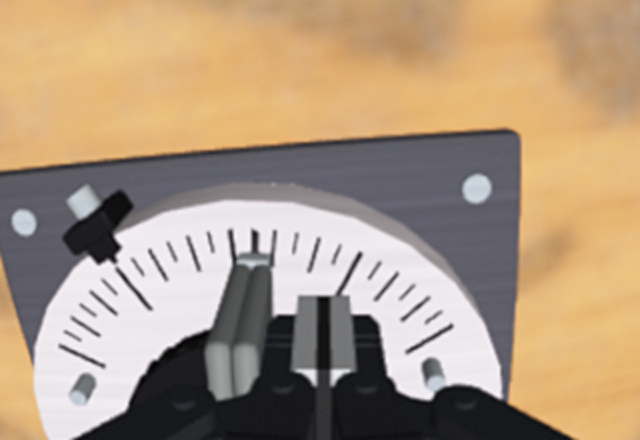

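The wrist view shows the shut fingers at (320,330), beside the closed flank of the paddle at (240,320). The rider is at (100,225). I'll sweep on.

Request:
send_rows(motion="-6.2 -1.8 0 0 0 -0.105 0; -6.2 -1.8 0 0 0 -0.105 0; -6.2 -1.8 0 0 0 -0.105 0; -6.2 -1.8 0 0 0 -0.105 0; 0 0 0 0 0 0 0")

```text
time: 4.78
tool_pos: [0.5036, 0.045, 0.0623]
tool_rot: [-180.0, -0.0, 105.9]
contact_force: [-0.5, -0.2, -1.1]
opening: -0.003
```

Request:
send_rows(motion="-6.2 -1.8 0 0 0 -0.105 0; -6.2 -1.8 0 0 0 -0.105 0; -6.2 -1.8 0 0 0 -0.105 0; -6.2 -1.8 0 0 0 -0.105 0; 0 0 0 0 0 0 0")

```text
time: 5.4
tool_pos: [0.5077, 0.0197, 0.0622]
tool_rot: [180.0, 0.0, 129.9]
contact_force: [0.3, 0.8, -0.0]
opening: 0.001
```

```bash
python3 look.py w4 160 480 100 320 2
```

```text
5.4 [0.50773943 0.01971337 0.06223419] [1.79994879e+02 5.94920068e-03 1.29939200e+02] [ 0.29656159  0.78614361 -0.02403569]
```

View pics/w4.png

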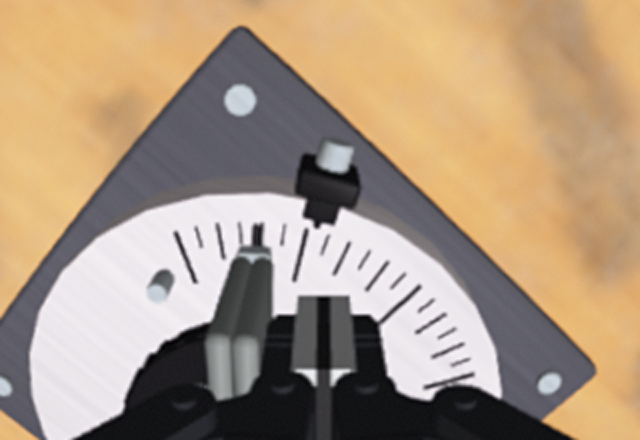

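```bash
python3 - <<'E'
from h import *
D=np.load("w4.npy",allow_pickle=True).item();f,s=D["f"],D["s"]
o=np.array([.565,.041])
for p in([258,226],[320,226]):
    v=wrist_plane(f,s,np.array(p)/2+[160,100],.0375)[0,:2]-o;print(v,np.hypot(*v),np.degrees(np.arctan2(v[1],v[0]))%360)
E
```

```text
[-0.06078998 -0.04680271] 0.07671971778538082 217.59297244419253
[-0.0723649  -0.03307839] 0.07956669826848353 204.5654000084365
```

Request:
send_rows(motion="-6.2 -1.8 0 0 0 -0.105 0; -6.2 -1.8 0 0 0 -0.105 0; -2.1 -0.7 0 0 0 -0.035 0; 0 0 0 0 0 0 0")

```text
time: 5.95
tool_pos: [0.5147, 0.0066, 0.0623]
tool_rot: [180.0, 0.0, 144.0]
contact_force: [-1.2, 0.4, -0.5]
opening: 0.002
```

Request:
send_rows(motion="-2.1 -0.7 0 0 0 -0.035 0; 0 0 0 0 0 0 0")

```text
time: 6.2
tool_pos: [0.5159, 0.0048, 0.0623]
tool_rot: [-180.0, -0.0, 146.1]
contact_force: [-0.6, 0.5, -0.2]
opening: 0.005
```

Request:
send_rows(motion="-1 -0.3 0 0 0 -0.0175 0; 0 0 0 0 0 0 0")

```text
time: 6.45
tool_pos: [0.5165, 0.0038, 0.0623]
tool_rot: [-180.0, -0.0, 147.2]
contact_force: [-1.8, -0.0, -0.4]
opening: -0.002
```

Request:
send_rows(motion="-1 -0.3 0 0 0 -0.0175 0; 0 0 0 0 0 0 0")

```text
time: 6.7
tool_pos: [0.5173, 0.0029, 0.0622]
tool_rot: [-180.0, -0.0, 148.2]
contact_force: [-1.6, -0.5, 0.1]
opening: -0.005
```

Request:
send_rows(motion="-1 -0.3 0 0 0 -0.0175 0; 0 0 0 0 0 0 0")

```text
time: 6.95
tool_pos: [0.518, 0.0021, 0.0623]
tool_rot: [180.0, 0.0, 149.2]
contact_force: [-0.7, -0.5, -0.8]
opening: 0.003
```

Request:
send_rows(motion="-0.6 -0.2 0 0 0 -0.01 0; 0 0 0 0 0 0 0")

```text
time: 7.2
tool_pos: [0.518, 0.0018, 0.0622]
tool_rot: [-180.0, -0.0, 149.8]
contact_force: [-4.0, 2.8, 0.8]
opening: 0.004
```

Request:
send_rows(motion="-0.6 -0.2 0 0 0 -0.01 0; 0 0 0 0 0 0 0")

```text
time: 7.45
tool_pos: [0.518, 0.0016, 0.0622]
tool_rot: [-180.0, -0.1, 150.4]
contact_force: [-6.5, 4.2, 2.6]
opening: 0.002
```

Request:
send_rows(motion="5 0 0 0 0 0 0; 5 0 0 0 0 0.06 0; 0 0 -40 0 0 0 0; 0 0 -50 0 0 0 0; -25 0 0 0 0 0 0; -25 0 0 0 0 0 0; 0 0 0 0 0 0 0; 0 0 0 0 0 0 0")

```text
time: 8.45
tool_pos: [0.5515, -0.0209, 0.1521]
tool_rot: [-180.0, -0.0, 146.9]
contact_force: [-0.0, 0.4, 0.0]
opening: -0.003
```

```bash
python3 look.py w5 190 400 115 305 3; python3 -c "
from h import *
s=np.load('w5.npy',allow_pickle=True).item()['s'];plan(s['tool_pos'],s['tool_rot'][2],[.5633,-.0278,s['tool_pos'][2]],147,2)"
```

```text
8.45 [ 0.55151952 -0.02093678  0.15210462] [-1.79992852e+02 -1.84871963e-02  1.46930300e+02] [-0.02569857  0.36702156  0.02600376]
-6.8 0.3 -0 0 0 -0.001 0; -6.8 0.4 -0 0 0 -0.001 0
end [563.30175545 -27.76521234 152.10462312] 147.04489141454854
```

View pics/w5.png

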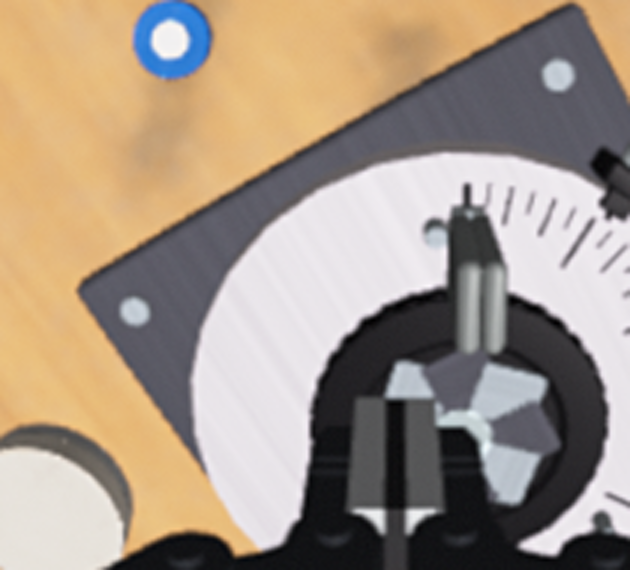

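The lever arm rests against the open peg at (437,232), the pointer is on the last scale mark, and the rider is at (615,190). Next I'll go down on the open side and push back.

Request:
send_rows(motion="-13.6 0.7 0 0 0 0 0; 0 0 40 0 0 0 0; 0 0 40 0 0 0 0; 0 0 10 0 0 0 0; 0 0 0 0 0 0 0; 7 0 0 0 0 0 0; 7 0 0 0 0 0 0; 0 0 0 0 0 0 0")

```text
time: 9.5
tool_pos: [0.5518, -0.02, 0.063]
tool_rot: [180.0, 0.0, 147.0]
contact_force: [0.7, 1.0, -0.1]
opening: 0.001
```

Request:
send_rows(motion="6.2 -1.8 0 0 0 0.105 0; 6.2 -1.8 0 0 0 0.105 0; 6.2 -1.8 0 0 0 0.105 0; 6.2 -1.8 0 0 0 0.105 0; 0 0 0 0 0 0 0; 0 0 0 0 0 0 0")

```text
time: 10.25
tool_pos: [0.5292, -0.0092, 0.0624]
tool_rot: [180.0, 0.0, 123.0]
contact_force: [0.7, -0.1, 0.7]
opening: 0.002
```

```bash
python3 look.py w6 240 420 100 280 3
```

```text
10.25 [ 0.52921394 -0.00918469  0.06244038] [1.79984996e+02 1.09036917e-02 1.23014475e+02] [ 0.66364528 -0.14406517  0.67825338]
```

View pics/w6.png

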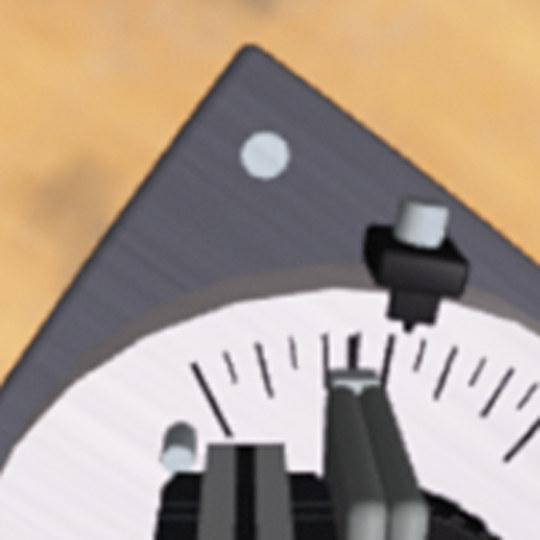

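```bash
cat > ang.py <<'E'
from h import *
import sys
D=np.load(sys.argv[1]+".npy",allow_pickle=True).item();f,s=D["f"],D["s"]
o=np.array([.565,.041]);k=float(sys.argv[2]);off=eval(sys.argv[3])
for p in eval(sys.argv[4]):
    v=wrist_plane(f,s,np.array(p)/k+off,.0375)[0,:2]-o;print(p,np.hypot(*v),np.degrees(np.arctan2(v[1],v[0]))%360)
E
python3 ang.py w6 3 [240,100] [[354,333],[408,328]]
```

```text
[354, 333] 0.07782430041602205 213.03354634772037
[408, 328] 0.0795412535857128 205.42240028820027
```

Request:
send_rows(motion="2.6 -0.8 0 0 0 0.0436 0; 2.6 -0.8 0 0 0 0.0436 0; 0 0 0 0 0 0 0; 0 0 0 0 0 0 0")

```text
time: 10.8
tool_pos: [0.5249, -0.0056, 0.0623]
tool_rot: [-180.0, -0.0, 118.0]
contact_force: [0.1, -0.3, -0.1]
opening: 0.001
```

```bash
python3 look.py w7 310 410 160 240 6
```

```text
10.8 [ 0.52492875 -0.0055987   0.06226374] [-1.79996522e+02 -4.16671034e-03  1.17966935e+02] [ 0.07398766 -0.33848282 -0.05184217]
```

View pics/w7.png

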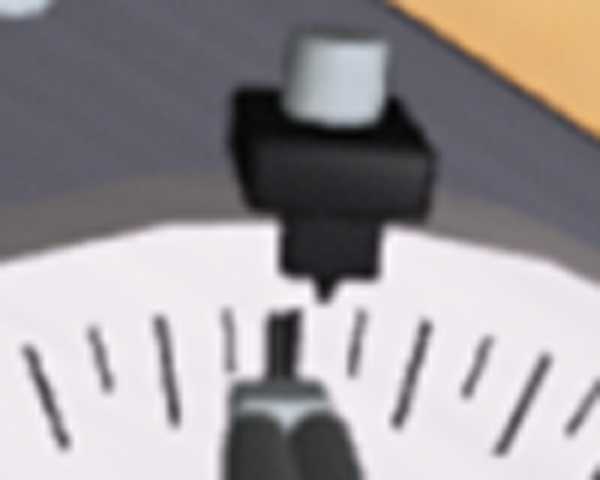

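```bash
python3 ang.py w7 6 [310,160] "[[278,316],[292,316],[325,298]]"; python3 - <<'E'
import numpy as np
f=np.load("w7.npy",allow_pickle=True).item()["f"];g=f["img"].mean(2)
for v in range(210,224,2):print(v,g[v,346:374].astype(int))
E
```

```text
[278, 316] 0.0768674661410169 208.58131047235594
[292, 316] 0.07686339237907218 207.56466689197907
[325, 298] 0.07879823868734118 205.2941805082702
210 [236 233 233 236 235 235 236 237 238 237 240 240 239 237 238 238 204 152
 153 206 238 240 239 235 235 237 237 236]
212 [218 158 173 234 238 237 237 230 187 120 118 103  69  81 170 238 240 239
 238 238 238 239 236 173 150 207 236 239]
214 [228 163 146 215 239 240 239 210 126  46  45  33  29  80 176 240 239 237
 237 236 238 239 222 146 160 221 238 238]
216 [239 189 148 211 240 242 242 213 125  49  50  35  33  85 176 237 238 236
 236 237 238 236 190 132 197 238 239 237]
218 [238 187 147 210 240 242 242 213 125  50  51  35  43 111 193 238 237 235
 234 234 237 228 140 112 206 239 238 236]
220 [236 182 136 200 239 242 243 212 124  48  52  36  50 129 208 240 240 236
 235 236 237 220 127 149 221 237 236 236]
222 [237 217 198 212 219 220 217 177  98  53  62  49  61 125 189 216 224 235
 239 238 238 223 159 187 228 234 234 234]
```

Request:
send_rows(motion="2 -0.7 0 0 0 0.035 0; 0 0 0 0 0 0 0; 0 0 0 0 0 0 0")

```text
time: 11.22
tool_pos: [0.5233, -0.004, 0.0623]
tool_rot: [-180.0, -0.0, 115.9]
contact_force: [0.3, -0.6, 0.4]
opening: 0.001
```

```bash
python3 look.py w8 310 410 160 240 6
```

```text
11.225 [ 0.52329279 -0.00403907  0.06228235] [-1.79998895e+02 -4.17410293e-03  1.15887151e+02] [ 0.30435277 -0.58948692  0.38149728]
```

View pics/w8.png

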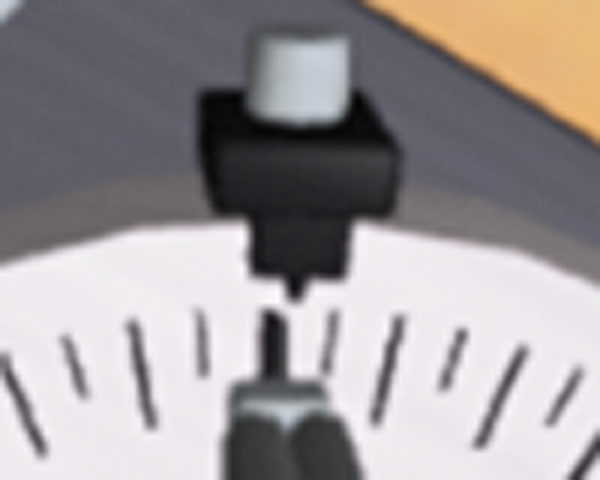

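```bash
python3 ang.py w8 6 [310,160] "[[275,316],[278,316],[297,298]]"; python3 - <<'E'
import numpy as np
f=np.load("w8.npy",allow_pickle=True).item()["f"];g=f["img"].mean(2)
for v in range(203,224,2):print(v,g[v,346:374].astype(int))
E
```

```text
[275, 316] 0.07684614738572658 206.70112648581943
[278, 316] 0.07684225940849435 206.48343553557967
[297, 298] 0.07869560239615246 205.17965150139116
203 [237 238 238 238 215 122  37  24  34  34  34  36  38  37  37  36  36  37
  34  33  33  75 167 233 240 239 238 237]
205 [237 237 238 241 240 166  85  61  52  51  51  39  30  31  34  42  51  43
  36  35  41 104 197 236 239 238 238 238]
207 [237 237 237 238 238 232 227 221 216 217 206 124  37  24  70 143 202 208
 205 202 204 217 237 238 237 237 237 237]
209 [236 236 236 237 237 238 239 240 242 244 243 179  97  78 142 217 241 241
 240 240 239 238 237 236 236 236 236 236]
211 [236 235 235 235 236 237 228 193 156 165 204 223 230 230 234 239 239 238
 226 201 210 236 238 237 236 236 236 236]
213 [237 236 235 235 236 237 219 151  52  22  63 129 214 240 239 237 239 237
 185 125 180 237 239 237 237 237 237 239]
215 [240 238 237 237 238 237 198 116  37  29  48  94 205 240 238 237 240 237
 176 131 196 238 239 237 237 237 238 241]
217 [241 239 238 239 241 241 200 113  36  29  48  93 204 239 237 237 238 218
 151 152 218 238 238 237 237 237 240 230]
219 [241 239 238 239 241 242 203 118  38  31  49  94 205 240 237 237 236 191
 131 181 237 239 236 235 236 237 241 224]
221 [239 239 239 240 241 243 199 114  37  34  53  97 205 243 240 239 232 165
 124 188 235 235 235 235 236 237 230 172]
223 [238 232 210 180 157 151 119  83  66  72  74  84 127 149 150 148 147 163
 199 231 237 234 234 234 235 238 209 112]
```

Request:
send_rows(motion="1 -0.3 0 0 0 0.0175 0; 0 0 0 0 0 0 0; 0 0 0 0 0 0 0")

```text
time: 11.65
tool_pos: [0.5226, -0.0033, 0.0623]
tool_rot: [-180.0, -0.0, 114.9]
contact_force: [0.5, -0.4, 0.0]
opening: -0.002
```

```bash
python3 look.py w9 330 380 190 230 12; python3 - <<'E'
import numpy as np
f=np.load("w9.npy",allow_pickle=True).item()["f"];g=f["img"].mean(2)
for v in range(203,222,2):print(v,g[v,346:374].astype(int))
E
```

```text
11.65 [ 0.52255467 -0.00328851  0.06228715] [-1.79997033e+02 -4.54038354e-03  1.14872250e+02] [ 0.46882612 -0.3837989   0.03727877]
203 [239 234 183  74  19  31  33  32  35  35  36  36  35  36  35  35  34  31
  47 117 201 241 239 238 238 238 238 238]
205 [239 241 213 107  45  47  50  51  46  32  30  32  34  44  51  51  51  46
  68 148 218 239 239 237 238 238 237 238]
207 [237 238 236 224 213 212 215 213 180  87  21  35 102 172 210 215 213 212
 213 227 237 237 237 236 237 237 237 238]
209 [237 237 238 238 239 241 242 243 235 182 116 103 178 231 240 241 240 240
 239 238 237 236 236 236 236 236 236 237]
211 [235 236 237 239 236 189 157 186 202 188 190 215 237 240 239 236 213 182
 215 237 238 237 237 237 236 236 237 236]
213 [235 235 236 240 237 143  51  71  84  53  66 129 214 239 240 234 163 119
 203 239 239 237 237 237 238 239 224 154]
215 [237 237 237 235 201 110  42  46  51  42  54  95 206 241 242 230 137 121
 210 239 238 237 237 237 238 241 216 103]
217 [239 239 240 238 196 105  42  48  53  43  56  95 203 240 242 226 125 142
 218 239 238 237 236 237 239 233 179  84]
219 [239 239 241 238 200 106  41  50  53  44  55  96 204 240 241 218 125 170
 229 237 237 236 236 238 239 204 114 107]
221 [238 240 242 241 195 103  42  47  49  45  58  98 204 241 232 186 125 184
 230 235 234 235 236 238 236 179  81 141]
```

View pics/w9.png

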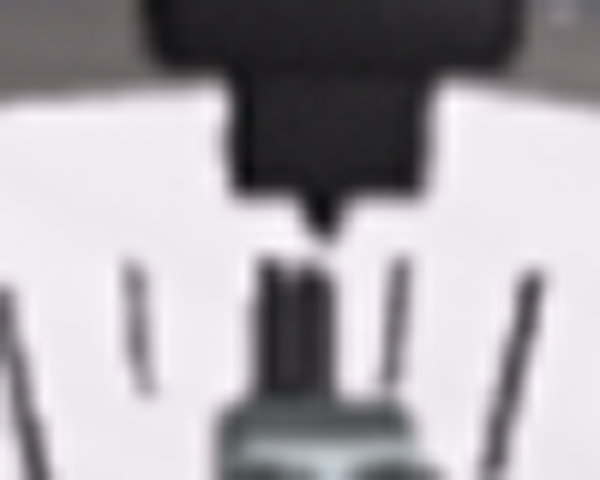

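Request:
send_rows(motion="0.4 -0.1 0 0 0 0.007 0; 0 0 0 0 0 0 0; 0 0 0 0 0 0 0")

```text
time: 12.08
tool_pos: [0.5223, -0.003, 0.0623]
tool_rot: [-180.0, -0.0, 114.5]
contact_force: [0.2, -0.7, -0.2]
opening: -0.001
```

```bash
python3 look.py w10 330 380 190 230 12; python3 - <<'E'
import numpy as np
f=np.load("w10.npy",allow_pickle=True).item()["f"];g=f["img"].mean(2)
for v in range(205,222,2):print(v,g[v,346:374].astype(int))
E
```

```text
12.075 [ 0.52232094 -0.00302481  0.06226181] [-1.79997282e+02 -1.88176090e-03  1.14464806e+02] [ 0.20051292 -0.72523922 -0.17809818]
205 [238 210 136  73  52  50  51  45  34  32  31  38  47  52  52  49  47  75
 162 223 239 239 238 238 238 238 238 238]
207 [238 238 237 226 215 214 211 176 101  31  29  93 176 211 215 213 210 214
 231 237 237 236 236 237 237 238 237 237]
209 [237 237 238 239 241 243 239 217 167 106  94 171 231 241 240 240 240 239
 238 237 236 236 236 236 236 237 237 238]
211 [236 237 239 232 180 150 167 210 218 170 178 231 241 240 239 229 179 201
 232 237 237 237 237 236 237 236 229 206]
213 [235 236 239 225 122  54 113 155 138  66  66 135 216 239 235 184 109 175
 231 237 238 237 237 238 238 226 168  91]
215 [237 237 240 225 123  59 111 132 103  51  56 113 211 241 233 172 120 213
 240 238 237 237 237 239 239 212 126 105]
217 [239 239 242 230 124  58 110 132 103  52  58 113 211 242 223 141 121 221
 240 237 236 236 237 239 239 190  86 131]
219 [239 240 242 231 127  60 112 134 105  54  59 113 208 241 213 114 118 220
 239 237 236 236 237 238 218 149  94 169]
221 [238 240 244 232 128  63 115 135 101  55  62 115 209 241 212 138 161 227
 237 235 235 235 238 238 193 114 138 216]
```

Pointer centroid is at column 355.6 and the tongue at 355.5, so they line up. I'll back away along the face normal, lift, and check.

Request:
send_rows(motion="-3 0 0 0 0 0 0; -8 0 0 0 0 0 0; -8 0 0 0 0 0 0; 0 0 -40 0 0 0 0; 0 0 -50 0 0 0 0; 0 -30 -10 0 0 0 0; 0 0 0 0 0 0 0; 0 0 0 0 0 0 0")

```text
time: 13.12
tool_pos: [0.5033, -0.033, 0.1621]
tool_rot: [180.0, -0.0, 114.4]
contact_force: [-0.7, 0.6, 0.8]
opening: -0.003
```

```bash
python3 look.py w11 270 480 150 340 3
```

```text
13.125 [ 0.50330446 -0.03295703  0.16208159] [ 1.79991707e+02 -9.29313076e-04  1.14433989e+02] [-0.65053996  0.55673207  0.79012964]
```

The picture limit is reached, so I'll check numerically: sample darkness along arcs in this image, and use the top view for anything that moved.

```bash
python3 - <<'E'
from h import *
import cv2
from cell import r
D=np.load("w11.npy",allow_pickle=True).item();f,s=D["f"],D["s"]
g=f["img"].mean(2).astype(np.float32);a=np.arange(200,212,.5);o=np.array([.565,.041])
for R in(.071,.072,.073,.074,.075,.076,.077,.078,.079,.080,.081,.083):
    t=np.radians(a);X=np.c_[o[0]+R*np.cos(t),o[1]+R*np.sin(t),0*t+.0375]
    uv=proj_wrist(f,s,X).astype(np.float32)
    print(R,cv2.remap(g,uv[None,:,0],uv[None,:,1],cv2.INTER_LINEAR)[0].astype(int))
tp=r.grab_frame("top")
b=cv2.imread("pics/top0.png")[...,::-1]
d=np.abs(tp["img"].astype(int)-b).max(2)>40
n,_,st,_=cv2.connectedComponentsWithStats(d.astype(np.uint8));print(st[1:][st[1:,4]>4])
E
```

```text
0.071 [236 237 234 217 187 146 126 120 126 112  93  71  86 103 123 119 140 188
 216 233 239 239 238 235]
0.072 [237 238 238 229 207 169 162 164 169 143 109  71  94 122 153 140 162 216
 234 242 241 240 237 230]
0.073 [239 239 239 230 210 169 170 180 186 159 120  74  98 131 165 146 165 219
 235 242 241 241 238 227]
0.074 [239 239 239 231 214 167 163 182 189 162 121  75  95 127 163 144 166 217
 236 241 241 241 238 223]
0.075 [239 239 239 233 218 173 167 193 196 170 126  76  87 114 148 135 163 216
 235 240 240 240 238 219]
0.076 [239 239 239 236 219 182 175 216 218 192 145  88  86 102 123 120 156 215
 234 238 239 239 237 219]
0.077 [238 238 239 237 221 192 181 224 235 220 182 135 126 129 131 130 166 217
 235 237 237 237 236 221]
0.078 [237 238 238 238 231 218 209 231 240 232 208 176 170 175 183 185 205 229
 238 238 237 236 235 225]
0.079 [237 237 237 238 237 234 232 237 234 217 183 152 156 184 219 226 232 237
 239 238 237 237 236 233]
0.08 [237 237 237 239 237 232 216 212 197 171 125  87  99 149 206 215 224 232
 237 238 238 238 237 237]
0.081 [238 238 239 237 223 193 149 132 119 105  75  47  52  84 127 141 164 193
 227 237 239 238 238 238]
0.083 [238 240 242 228 190 103  47  29  31  33  35  36  36  35  31  26  47 102
 181 228 237 239 238 238]
[[  369   194   173   206 19213]
 [  483   210    12     2    20]
 [  339   221    26    25   391]
 [  340   249     9    16    79]
 [  357   249    13    15    93]
 [  371   266     5     5    16]
 [  496   354    15     4    22]
 [  504   358     4     2     6]
 [  458   367     5     5    12]
 [  464   367     3     4     5]
 [  509   371     3     4     8]
 [  465   373     4     2     5]]
```

Request:
send_rows(motion="0 0 -40 0 0 0 0; 0 -30 -40 0 0 0 0; 0 0 0 0 0 0 0; 0 0 0 0 0 0 0")

```text
time: 13.72
tool_pos: [0.4759, -0.045, 0.2417]
tool_rot: [-180.0, -0.0, 114.5]
contact_force: [-0.4, 0.5, 0.2]
opening: 0.003
```

```bash
python3 -c "
from cell import r
s=r.sense();print(s['time'],s['tool_pos'],s['contact_force']);print(r.sign_off())"
```

```text
13.725 [ 0.47587243 -0.04500587  0.24171602] [-0.43129538  0.46174777  0.15328203]
the job is handed in; nothing more can be done
None
```

The lever went all the way to the open stop and back to the rider, and the job is handed in at 13.7 s. I pushed with the shut fingertips on the closed flank until the stop; the force there rose to about 8 N and the lever arm rested on the open peg. I then lifted over, pushed back on the open flank in shrinking steps, and took the hand away.

**Alignment:** just before release, the pointer and the rider's tongue agreed to about 0.1 pixel (0.05°). After release, a check at a distance put both at about 205.6°, within roughly 0.2°, though a scale mark beside the pointer blurs that reading.

**Surroundings:** in the before-and-after top views the base edges, the sample pot and the tin showed no change. The small change near the rider looks like the pointer arriving, since the rider's measured angle varied only between about 204.6° and 205.7° with no trend. In the last top view the robot arm may have covered the check source, so that item is not confirmed, although the fingers stayed well above it.

**Not viewed:** the 12-picture limit was used up, so these final checks were made on pixel values without viewing a picture.

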